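# Set the dose on the squat bottle's dispenser

## Task

Two bottles carry the same dosing head, each with a ribbed sleeve that clicks from value to value over a white scale disc, whose values 1 to 6 are marked by that many dots. Turn the sleeve on the wide, squat bottle so that it rests clicked in at 5, then let go of it. Leave the sleeve on the tall, narrow bottle at the value where it stands.

Things in the scene. Friction and masses are not known exactly. Their poses are not given: they have to be found in the camera images.
- squat_sleeve (a joint): Sleeve on the wide, squat bottle (120 mm wide, the lower one; fixed to the bench). Value: turn in rad, 0 at 1, growing clockwise seen from above; clicked positions every 25 degrees: 2 = 0.436, 3 = 0.873, 4 = 1.309, 5 = 1.745, 6 = 2.182; stops 0.15 beyond 1 and 6. A spring ball draws it into the nearest position; a click takes 0.1 N m. It starts at 2, 3 or 4.
- squat_grip (a point): On the squat bottle's sleeve's vertical axis, 34 mm above the scale disc: the height to grip at, from above, fingers any way round. The sleeve: grey, round, ribbed, 40 mm wide, 50 mm tall, topped by a 24 mm cap 4 mm high. At its foot a black pointer, 6 mm high, reaches 38 mm from the axis. The fixed white disc below, 124 mm wide, has black dots like dice, 1 to 6 clockwise.
- tall_grip (a point): The same point of the same sleeve on the other dispenser, whose bottle is tall and narrow (74 mm wide), so that it stands 70 mm higher; fixed to the bench.
- tall_pointer (a point): Tip of the black pointer of the tall bottle's sleeve, 38 mm from its axis; it moves 16 mm for each click.
Not all that is in view belongs to the job. Leave any pink or yellow look-alike of the part that bears squat_sleeve alone.

How it is judged:
By the outcome, as a careful person would: the job done as asked, in the order asked, and still so for the second after the job is handed in, with the robot touching nothing.
It also fails if it takes over 40 s, if anything falls off the work surface, if the arm or the gripper's body presses on something with over 40 N, if the wrist force passes 120 N, or if a joint passes its speed limit or range.

## Robot

A 6-joint arm with a two-finger parallel gripper is mounted at the origin on the work surface. World frame = base frame: x ahead of the robot, y to its left, z up, the work surface at z = 0. Lengths are in mm, angles in rad, forces in N, time in s.
With the tool pointing down it reaches from about 350 to 775 mm from the base axis. Payload 7.3 kg.
Tool frame: the origin (TCP) lies between the finger pads; the fingertips stand bot.tips_ahead ahead of it and the grasp point (between the pads) lies 6 mm ahead of it (bot.tips_ahead is the distance from the TCP to the fingertips, in mm); z points along the fingers, y is the line along which they close (so a half turn about z gives the same grasp; the last joint's range is limited). The gripper opens to 92 mm and grips with 3 to 60 N. Pads are 19 mm wide; open, the fingers measure 130 mm over their backs; the gripper's body (75 mm by 190 mm) begins 47 mm behind the grasp point.
Start: joints at [-1.484, 0.342, 1.524, -0, 1.275, -0.146], TCP at [121.14, -510.85, 251.741] pointing down, gripper open.
Joint ranges: [-2.53, 2.53], [-0.77, 2.02], [0.04, 2.7], [-1, 4.14], [0.28, 2.66], [-3.11, 3.11]. Speed limits (rad/s): [2.57, 2.57, 3.14, 3.14, 3.14, 3.14].

## Interface

Orientations are given as [roll, pitch, yaw] about the fixed x, y, z axes, in that order (R = Rz(yaw) Ry(pitch) Rx(roll)).
In Python, from plant import bot gives the robot as it stands. The module is installed in compiled form; this text tells all that it offers.
- The arm moves only by the tool step_arm, never from a script. Its argument "targets" is one flat list of numbers, 7 for each row, row after row: the opening, from 0 (shut) to 1 (fully open), then the shift along the tool's x, y, z each as a share of 100 mm, from -1 to 1, then the turn, a rotation vector about the tool's x, y, z each as a share of pi/4 rad, from -1 to 1. A call has 1 to 20 rows; each row is the pose to reach, as a shift and turn from the pose commanded when the call began, along the tool's axes at that moment; what a row does not reach only later rows make up. A row lasts 1/8 s, in which the tool goes at most 62.5 mm and 10.7 degrees, less where a joint would pass 70% of its speed; a pose out of reach is approached as far as the arm can. A call with a number of a shift or a turn outside -1 to 1 is refused whole. A call with a gripper value outside its range is refused whole. The fingers move at their own pace and stop on an object; the grip force is fixed at half the most. Time passes only in rows, so rows that repeat a pose let the fingers close. It gives the time, the measured TCP pose, the force, the opening and the grip force at its end, in the units of the state.
- bot.get_obs(): the state, without advancing time (a new reading comes with each control period).
- bot.capture(name): name is "scene" or "top" or "wrist"; returns (picture, depth): 384x512x3 uint8, blue, green, red; 384x512 float32, mm along the optical axis (not along the pixel's ray), 0 where there is no reading.
- bot.camera_info(name): a dict with "fx", "fy", "cx", "cy" (pixels), "camera_from_world" (4x4, takes a point from world to camera coordinates); the wrist camera has in their place "hand_eye" (4x4, takes a point from camera to tool coordinates, whose origin is the TCP and whose axes are the flange's). Camera axes: x right, y down, z forward; pixel columns grow to the right and rows downward; lengths in mm; the calibration is good to about 2 mm. A picture is of the moment at which its call begins: read the wrist's pose just before it. camera_info takes no time and is no camera call.
- bot.close_job(): hands the job in; it is judged then, once.
The state is a dict: "time": time; "joint_positions": joint angles; "dq": joint speeds; "tau": joint torques, N m; "tool_pos": TCP position; "tcp_rot": TCP orientation; "contact_force": force on the tool from outside, world axes, zero at the start; "moment": the same for the moment, N m; "grip_width": finger opening in mm; "finger_force": force on a finger pad.
Only numpy, scipy, OpenCV 4.12 (cv2) and the standard library are available. Lean on these libraries where they do the work, as an engineer would, in place of code of your own. Each camera call takes 0.05 s, during which the arm holds its last target. There are 200 camera calls.

## Working session

There is one attempt and no reset: what is moved stays moved. The work goes in short steps, Python scripts to look and compute and a tool call to move; the robot and the scene stay as the last step left them, time stands still between calls to the robot, and variables do not carry over. Pictures are saved under pics/ and viewed, at most 10 in all, crops included, and the job is handed in when it is done.

Besides the shell and the picture viewer there is one more tool, called after "Request:" as name(argument=value, ...) on one line, values as JSON. step_arm: Moves the arm, as the interface text tells. Shift numbers are shares of 100 mm and turn numbers shares of pi/4 rad, none past 1 either way. Its arguments: {"type":"object","properties":{"targets":{"type":"array"}},"required":["targets"]}

```bash
mkdir -p pics; python3 - <<'E'
from plant import bot
import cv2,numpy as np
o=bot.get_obs();print(o,bot.tips_ahead)
for n in("scene","top"):
    p,d=bot.capture(n);cv2.imwrite(f"pics/{n}0.png",p);np.save(f"pics/{n}0.npy",d)
    print(bot.camera_info(n))
print(bot.camera_info("wrist"))
a=cv2.imread("pics/scene0.png");b=cv2.imread("pics/top0.png")
cv2.imwrite("pics/both0.png",cv2.resize(np.vstack([a,b]),(0,0),fx=.78,fy=.78))
E
```

```text
{'time': 0.0, 'joint_positions': array([-1.48395150e+00,  3.42746761e-01,  1.52503147e+00, -2.15119954e-05,
        1.27540771e+00, -1.45946022e-01]), 'dq': array([ 2.07117321e-03,  6.93434638e-04,  7.04463358e-04,  1.63380067e-03,
        1.89416329e-03, -7.63829698e-06]), 'tau': array([ 4.20894594e-04, -4.31240952e+01, -2.44216257e+01,  7.18799606e-02,
        5.60735771e-02, -1.18567600e-04]), 'tool_pos': array([ 121.12445259, -510.44735571,  251.02742084]), 'tcp_rot': array([-3.14001332e+00, -2.11356836e-04,  2.32796958e-01]), 'contact_force': array([0.78682837, 0.09577941, 0.49690407]), 'moment': array([ 0.01468805,  0.04103244, -0.02243381]), 'finger_force': 0.0, 'grip_width': 91.79937766599863} 25.0
{'fx': 397.1631449914993, 'fy': 397.1631449914993, 'cx': 262.37731632882054, 'cy': 197.9941772427615, 'camera_from_world': array([[ 3.63061898e-02,  9.99159609e-01, -1.90246206e-02,
         5.58906238e+01],
       [ 6.09168831e-01, -3.72185486e-02, -7.92166722e-01,
        -1.33918450e+02],
       [-7.92209061e-01,  1.71713495e-02, -6.10008155e-01,
         1.39793164e+03],
      
[... 302 characters left out ...]
00668e-01,  3.08918851e-02, -6.35461188e-02,
         4.49355200e+02],
       [ 6.44934140e-02,  3.07011687e-02, -9.97445757e-01,
         1.18810538e+03],
       [ 0.00000000e+00,  0.00000000e+00,  0.00000000e+00,
         1.00000000e+00]])}
{'fx': 333.85466062692285, 'fy': 333.85466062692285, 'cx': 252.02085128970444, 'cy': 190.2405013380582, 'hand_eye': array([[ 1.60149391e-03, -9.50212535e-01, -3.11598418e-01,
         8.57325523e+01],
       [ 9.99998608e-01,  1.66739448e-03,  5.49186191e-05,
         5.72999974e-01],
       [ 4.67373120e-04, -3.11598072e-01,  9.50213883e-01,
        -1.32818254e+02],
       [ 0.00000000e+00,  0.00000000e+00,  0.00000000e+00,
         1.00000000e+00]])}
```

View pics/top0.png

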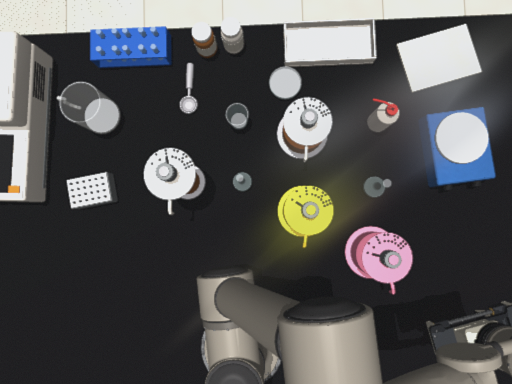

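View pics/scene0.png

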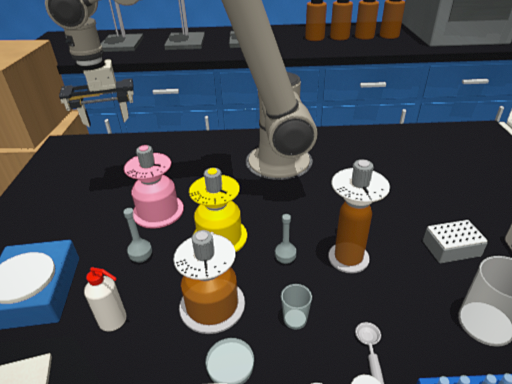

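The top view shows the squat bottle (amber, white disc) at about (307,118) and the tall one at about (168,173). The pink and yellow ones are look-alikes. Next I measure the squat bottle's disc.

```bash
cat > h.py <<'E'
import numpy as np,cv2
from plant import bot
def world(n,u,v,d,T=None):
    c=bot.camera_info(n);u,v,d=map(np.asarray,(u,v,d))
    p=np.stack([(u-c["cx"])/c["fx"]*d,(v-c["cy"])/c["fy"]*d,d,np.ones_like(d)],-1)
    return (p@(np.linalg.inv(c["camera_from_world"]) if T is None else T).T)[...,:3]
E
python3 - <<'E'
from h import *
p=cv2.imread("pics/top0.png");d=np.load("pics/top0.npy")
for nm,(u0,v0,u1,v1) in dict(squat=(270,90,340,165),tall=(135,140,210,218)).items():
    v,u=np.mgrid[v0:v1,u0:u1];P=world("top",u,v,d[v0:v1,u0:u1].astype(float));z=P[...,2]
    h,e=np.histogram(z,np.arange(0,400,5));zd=[(e[i],h[i]) for i in np.argsort(-h)[:6]];print(nm,zd)
    top=z>np.percentile(z,99.9)-6;print(" top",P[top].mean(0),top.sum())
    c=P[top].mean(0)
    m=(np.abs(z-(c[2]-54))<8);q=P[m];print(" disc z",np.median(q[:,2]),"centre",(q[:,:2].max(0)+q[:,:2].min(0))/2,np.ptp(q[:,:2],axis=0))
a=cv2.resize(p[85:165,260:345],None,fx=7,fy=7,interpolation=cv2.INTER_CUBIC);cv2.imwrite("pics/c1.png",a)
E
```

```text
squat [(np.int64(160), np.int64(1065)), (np.int64(0), np.int64(817)), (np.int64(165), np.int64(432)), (np.int64(5), np.int64(288)), (np.int64(210), np.int64(113)), (np.int64(20), np.int64(106))]
 top [ 370.65669119  -83.25715593 1212.55135628] 31
  return _methods._mean(a, axis=axis, dtype=dtype,
  ret = ret.dtype.type(ret / rcount)
Traceback (most recent call last):
ValueError: zero-size array to reduction operation maximum which has no identity
```

```bash
python3 - <<'E'
from h import *
p=cv2.imread("pics/top0.png");d=np.load("pics/top0.npy").astype(float)
for nm,(u0,v0,u1,v1),zd in (("squat",(270,90,340,165),164),("tall",(135,140,210,218),234)):
    v,u=np.mgrid[v0:v1,u0:u1];P=world("top",u,v,d[v0:v1,u0:u1]);z=P[...,2];ok=d[v0:v1,u0:u1]>0
    for lo,hi in((zd-8,zd+8),(zd+40,zd+60)):
        m=ok&(z>lo)&(z<hi);q=P[m];(cx,cy),r=cv2.minEnclosingCircle(q[:,:2].astype(np.float32));print(nm,m.sum(),"z",np.median(q[:,2]),q[:,2].max(),"c",cx,cy,"r",r,"mean",q.mean(0))
a=cv2.resize(p[85:165,260:345],None,fx=7,fy=7,interpolation=cv2.INTER_CUBIC);cv2.imwrite("pics/c1.png",a)
E
```

```text
squat 1544 z 163.88220631812123 171.54096630602885 c 610.1829833984375 -194.8818817138672 r 62.263702392578125 mean [ 608.40013429 -194.004738    163.83332515]
squat 229 z 214.5757014153545 220.86249862309216 c 609.8361206054688 -194.62240600585938 r 21.203670501708984 mean [ 608.65171446 -193.82354605  214.58173984]
tall 1755 z 233.69041904656228 241.8096478518628 c 479.50201416015625 145.60162353515625 r 61.82358932495117 mean [478.41685291 143.7154406  233.74564424]
tall 266 z 284.27085434556307 291.49648724557255 c 479.29840087890625 145.1354522705078 r 21.164329528808594 mean [478.63788591 143.86283721 284.29449704]
```

View pics/c1.png

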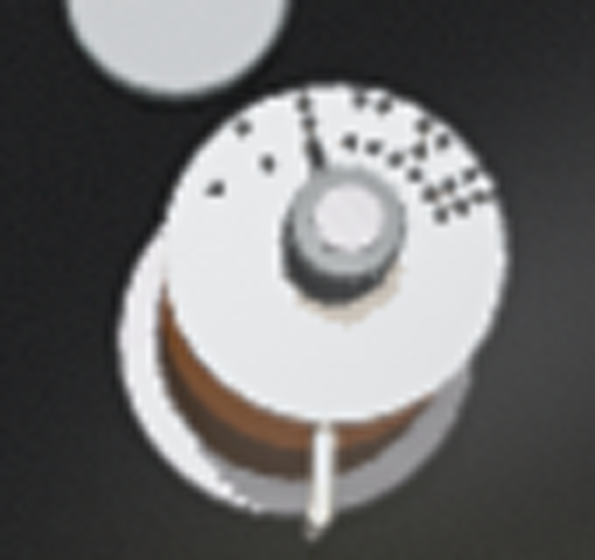

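The squat sleeve's axis is at about (610, -195) and the disc at z≈164. Its pointer, at crop (315,145), lines up with the 3-dot mark, so it needs two clicks (50°) clockwise. I'll raise the arm and move across.

Request:
step_arm(targets=[1,0,0,-0.5,0,0,0,1,0,0,-1,0,0,0,1,0.5,0,-1,0,0,0,1,1,0,-1,0,0,0])

```text
time: 0.6
tool_pos: [219.1, -487.6, 352.0]
tcp_rot: [3.141, -0.0, 0.231]
contact_force: [0.3, -0.8, 0.3]
grip_width: 91.8
finger_force: 0.0
```

Request:
step_arm(targets=[1,0.5,-0.2,0,0,0,0,1,1,-0.4,0,0,0,0,1,1,-0.4,0,0,0,0])

```text
time: 0.98
tool_pos: [309.0, -423.5, 351.5]
tcp_rot: [-3.141, -0.001, 0.238]
contact_force: [-0.8, 0.0, -0.3]
grip_width: 91.4
finger_force: 0.0
```

Request:
step_arm(targets=[1,0.5,-0.3,0,0,0,0,1,1,-0.5,0,0,0,0,1,1,-0.5,0,0,0,0])

```text
time: 1.35
tool_pos: [393.8, -352.6, 351.4]
tcp_rot: [-3.141, -0.0, 0.237]
contact_force: [0.0, -0.2, -0.4]
grip_width: 91.9
finger_force: 0.0
```

Request:
step_arm(targets=[1,0.5,-0.3,0,0,0,0,1,1,-0.5,0,0,0,0,1,1,-0.5,0,0,0,0])

```text
time: 1.72
tool_pos: [479.1, -281.6, 351.0]
tcp_rot: [-3.141, 0.001, 0.236]
contact_force: [0.5, -0.0, -0.0]
grip_width: 91.8
finger_force: 0.0
```

Request:
step_arm(targets=[1,0.4,-0.3,0,0,0,0,1,0.8,-0.5,0,0,0,0,1,0.8,-0.5,0,0,0,0,1,0.8,-0.5,0,0,0,0])

```text
time: 2.22
tool_pos: [543.2, -217.0, 351.4]
tcp_rot: [3.141, 0.001, 0.231]
contact_force: [-0.1, -0.1, 0.3]
grip_width: 92.0
finger_force: 0.0
```

```bash
cat >> h.py <<'E'
from scipy.spatial.transform import Rotation as Ro
def wristT():
    o=bot.get_obs();T=np.eye(4);T[:3,:3]=Ro.from_euler('xyz',o["tcp_rot"]).as_matrix();T[:3,3]=o["tool_pos"]
    return T@bot.camera_info("wrist")["hand_eye"],T
def look(name):
    W,T=wristT();p,d=bot.capture("wrist");d=d.astype(float)
    v,u=np.mgrid[0:384,0:512];P=world("wrist",u,v,d,W);z=P[...,2]
    near=(d>0)&(np.hypot(P[...,0]-610,P[...,1]+195)<75)
    for lo,hi in((156,169),(205,225)):
        m=near&(z>lo)&(z<hi);q=P[m];c,r=cv2.minEnclosingCircle(q[:,:2].astype(np.float32));print(m.sum(),np.median(q[:,2]),c,r)
    m=near&(abs(z-164)<10);vv,uu=np.where(m);a=p[max(0,vv.min()-20):vv.max()+20,max(0,uu.min()-20):uu.max()+20]
    print("crop",uu.min()-20,vv.min()-20,a.shape)
    s=min(780/a.shape[1],590/a.shape[0]);cv2.imwrite(f"pics/{name}.png",cv2.resize(a,None,fx=s,fy=s,interpolation=cv2.INTER_CUBIC))
E
python3 -c "
from h import *
look('w1')"
```

```text
12294 164.92354499305833 (611.67626953125, -195.03799438476562) 62.019840240478516
2158 215.29337056252788 (611.8441772460938, -194.9384307861328) 20.99431800842285
crop 159 3 (178, 173, 3)
```

View pics/w1.png

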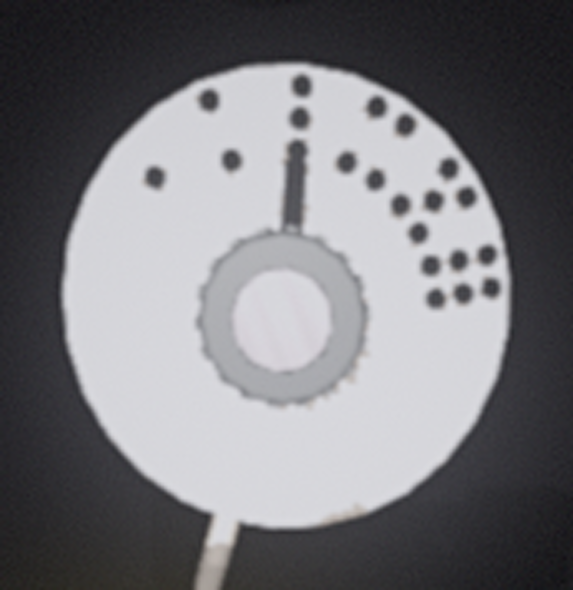

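The wrist view shows the pointer, crop (295,190), exactly on the 3 marks. The axis is at (611.5, -195). I'll move over it and down.

Request:
step_arm(targets=[1,0.4,-0.03,0,0,0,0,1,0.71,-0.06,0,0,0,0,1,0.71,-0.06,0.3,0,0,0,1,0.71,-0.06,0.6,0,0,0,1,0.71,-0.06,0.9,0,0,0,1,0.71,-0.06,0.9,0,0,0])

```text
time: 3.02
tool_pos: [610.2, -194.2, 259.6]
tcp_rot: [-3.139, 0.004, 0.231]
contact_force: [0.1, -0.2, -0.4]
grip_width: 91.6
finger_force: 0.0
```

Request:
step_arm(targets=[1,0.01,0.01,0.2,0,0,0,1,0.01,0.01,0.4,0,0,0,1,0.01,0.01,0.55,0,0,0,1,0.01,0.01,0.55,0,0,0,0,0.01,0.01,0.55,0,0,0,0,0.01,0.01,0.55,0,0,0,0,0.01,0.01,0.55,0,0,0,0,0.01,0.01,0.55,0,0,0,0,0.01,0.01,0.55,0,0,0,0,0.01,0.01,0.55,0,0,0])

```text
time: 4.28
tool_pos: [613.3, -193.8, 206.7]
tcp_rot: [3.141, 0.0, 0.233]
contact_force: [0.3, 0.5, 0.7]
grip_width: 39.2
finger_force: 30.0
```

Request:
step_arm(targets=[0,0,0,0,0,0,0.1,0,0,0,0,0,0,0.2,0,0,0,0,0,0,0.3,0,0,0,0,0,0,0.4,0,0,0,0,0,0,0.5,0,0,0,0,0,0,0.55,0,0,0,0,0,0,0.55])

```text
time: 5.15
tool_pos: [613.3, -194.7, 206.7]
tcp_rot: [3.14, -0.001, -0.199]
contact_force: [-0.6, -4.0, -0.9]
grip_width: 39.4
finger_force: 30.0
```

Request:
step_arm(targets=[0,0,0,0,0,0,0.1,0,0,0,0,0,0,0.2,0,0,0,0,0,0,0.3,0,0,0,0,0,0,0.4,0,0,0,0,0,0,0.5,0,0,0,0,0,0,0.56,0,0,0,0,0,0,0.56,0,0,0,0,0,0,0.56])

```text
time: 6.15
tool_pos: [612.9, -195.5, 206.7]
tcp_rot: [3.139, -0.001, -0.639]
contact_force: [-1.2, -7.0, -0.9]
grip_width: 39.5
finger_force: 30.0
```

```bash
python3 -c "
from h import *
o=bot.get_obs();print(o['tcp_rot'],o['moment'],o['joint_positions'])
look('w2')"
```

```text
[ 3.13914490e+00 -1.30079835e-03 -6.38822605e-01] [-1.00398494  0.19424041 -0.01827154] [-0.42655885  0.59488801  1.23533984 -0.00275974  1.31060982  1.78377064]
17357 164.95883505814882 (611.5838623046875, -194.89170837402344) 62.113468170166016
5436 214.72328582899635 (622.064453125, -202.43389892578125) 37.05693817138672
crop 126 112 (234, 253, 3)
```

View pics/w2.png

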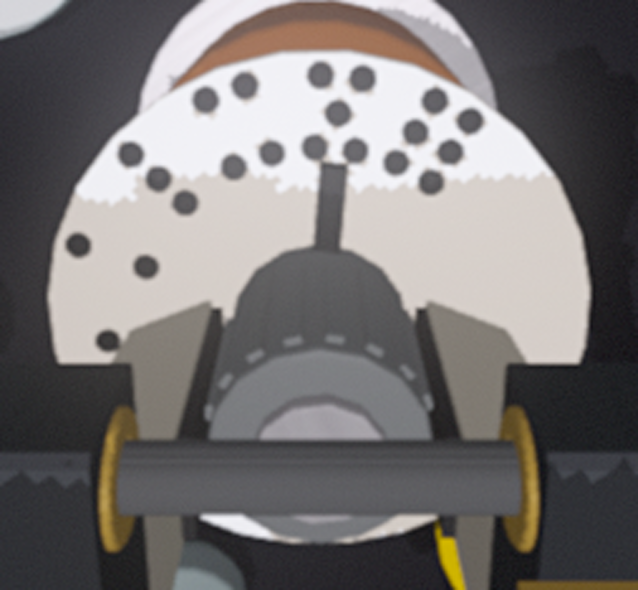

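The pointer, crop (333,165), now sits on the 5 group. I'll release and rise straight up.

Request:
step_arm(targets=[0.8,0,0,0,0,0,0,0.8,0,0,0,0,0,0,0.8,0,0,0,0,0,0,0.8,0,0,0,0,0,0,0.8,0,0,-0.3,0,0,0,0.8,0,0,-0.7,0,0,0,0.8,0,0,-1,0,0,0,0.8,0,0,-1,0,0,0])

```text
time: 7.2
tool_pos: [614.1, -194.0, 309.6]
tcp_rot: [-3.14, -0.006, -0.639]
contact_force: [-0.2, -0.1, -1.3]
grip_width: 73.6
finger_force: 0.0
```

Request:
step_arm(targets=[0.8,-0.4,0,-0.4,0,0,0,0.8,-0.6,0,-0.4,0,0,0,0.8,-0.6,0,-0.4,0,0,0,0.8,-0.6,0,-0.4,0,0,0])

```text
time: 7.7
tool_pos: [565.3, -158.2, 345.4]
tcp_rot: [3.141, 0.002, -0.639]
contact_force: [0.1, -0.2, -0.0]
grip_width: 73.4
finger_force: 0.0
```

```bash
python3 -c "
from h import *
look('w3')
p,_=bot.capture('top');q=cv2.imread('pics/top0.png')
t=lambda a:cv2.resize(a[135:225,130:215],None,fx=4.5,fy=4.5,interpolation=cv2.INTER_CUBIC)
print('tall diff',cv2.absdiff(p,q)[140:200,140:200].max(),cv2.absdiff(p,q)[140:200,140:200].mean())
cv2.imwrite('pics/t3.png',np.hstack([t(q),t(p)]))"
```

```text
12191 164.9536971459853 (611.5447387695312, -194.8832550048828) 61.952518463134766
2174 215.2173312460048 (611.5152587890625, -194.87973022460938) 21.03058624267578
crop 167 18 (177, 174, 3)
tall diff 6 0.7097222222222223
```

View pics/w3.png

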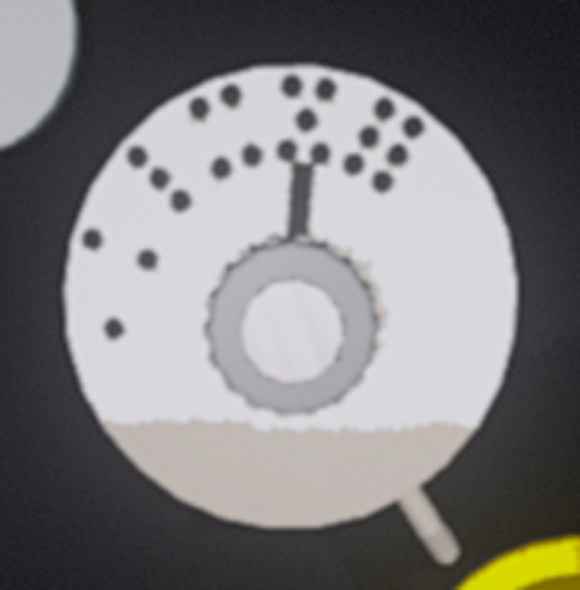

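After release the pointer, crop (302,165), rests centred on 5. The top view of the tall sleeve is unchanged.

```bash
python3 -c "
from plant import bot
print(bot.close_job())"
```

```text
the job is handed in; nothing more can be done
None
```

The squat bottle's sleeve rests clicked in at 5 and released, the tall bottle's sleeve was left at its value, and the job is handed in at about 8 s of the 40 s allowed.

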